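Latch the split potting mould

TASK

Shut the split potting mould on its two connectors: push the sliding half gently home against the fixed half, hook the draw latch's loop under the keeper's lip by drawing it lightly back until you feel it catch, let go of the loop so that the keeper alone holds it, then press the lever down over centre until it lies flat. Do not force anything, and leave the other things on the bench alone.

Things in the scene. Friction and masses are not known exactly. Their poses are not given: they have to be found in the camera images.
- mould: Fixed part of an aluminium split mould on a dark base plate (150 x 205 x 12 mm), bolted down. Origin: centre, underside of the plate, in the parting plane. Level +y points from the fixed to the sliding half, +x along the parting face, +z up; offsets below use this frame, in mm. Fixed half: x -63..63, y -92..0, flat top at z 70. Two connectors stand in it at x -42 and 42, tops below z 70.
- sliding_half (a joint): Other mould half (126 wide in x, 50 deep in y, top at z 70) on rails along the mould's y: metres of gap between the halves, 0 = shut on a hard stop; starts open. Slides with about 3 N of friction and stays where it is left. Push it by its plain outer end face.
- push_face (a point): Centre of the sliding half's flat outer end face (at z 45); the face is 126 wide and 58 high and looks to the mould's +y.
- keeper_zone (a point): Point on the sliding half's top where the keeper stands: a steel hook plate, 22 wide. Its catching face looks to +y and lies within 4.5 mm of this point in y, either way (screwed down through slots, set differently each time). Its lip reaches 4.5 mm beyond that face to +y; lip's lower edge 21.5 and its top 27 above this point.
- bail_bar (a point): Centre of the latch loop's cross bar: along the mould's x, 6 mm thick, a 9 mm ball on each end, 53 mm over the balls. Pinch the balls from above, fingers closing along x. Hooked, it lies 3 mm beyond the keeper's catching face at z about 89; to pass under the lip, lower its centre to z about 85 beyond the lip, then draw it to -y until it catches.
- loop_pin (a point): Pin on which the loop turns; it sits on the lever, 20 mm from the lever's pivot axis. Loop length pin to bar 77.5 mm, so moving the bar swings the lever along with 2 to 5 N of drag. A light spring lifts the loop: let go when not under the lip, it springs up. Stiff springs in its arms give only above 25 N. The pin has 1.5 mm of side play each way.
- lever_pivot (a point): Pivot axis of the lever (along x), at y -35, z 96, on a bracket on the fixed half's top.
- lever (a joint): Steel latch lever, 62 mm from pivot to tip: rad, 0 = latched, flat toward the mould's -y; grows as it is raised (1.57 upright, stop at 2.22 leaning to the keeper). Stays where it is left. With the loop hooked, pressing it down takes up to about 12 N at its end; below about 0.25 rad it is over centre and snaps to 0.
- lever_pad (a point): Middle of the pressed face of the lever's end (22 wide, lever 4 thick): 46 mm along the lever from the pivot, the face 5.5 mm off the line through the pivot axis. Looks up when the lever is flat, to the mould's +y when it is upright.
- paste_cartridge: Bystander: paste cartridge with an orange cap, 50 x 272 x 50 mm, lying. Origin: centre of its underside.
- spare_connector: Bystander: black cable connector, 53 x 32 x 32 mm, lying. Origin: centre of its underside.
- screwdriver: Bystander: screwdriver, 203 x 27 x 27 mm, lying. Origin: centre of its underside.
- marker: Bystander: felt marker, 134 x 18 x 19 mm, lying. Origin: centre of its underside.
- tape_roll: Bystander: roll of brown parcel tape, 110 x 110 x 48 mm. Origin: centre of its underside.
- clips_box: Bystander: small white carton, 58 x 58 x 75 mm. Origin: centre of its underside.

How it is judged:
On the way, in this order (a step that is already met when the one before it is completed fails the run):
1. the halves are pushed together (gap under 2 mm) (value of joint sliding_half below 0.002 m), for 0.2 s.
2. the loop's bar is hooked under the keeper's lip and stays there by itself with the fingers off it, the lever still raised (over 0.6 rad) (z of bail_bar in the frame of mould below 0.0935 m and y of bail_bar in the frame of mould between 0.021 and 0.041 m and contact force between the fingers and bail below 0.1 N and value of joint lever above 0.6 rad), for 0.3 s.
At the end, for the whole second after the job is handed in: The mould is shut (gap under 1.5 mm), the loop's bar is under the keeper's lip and pulls on it (over 10 N), and the lever lies flat past its centre (under 0.06 rad) (value of joint sliding_half below 0.0015 m and value of joint lever below 0.06 rad and contact force between bail and sliding_half above 10 N and z of bail_bar in the frame of mould below 0.0935 m); the robot touches nothing.
It fails at once if the sliding half is pushed or struck with more than 25 N (contact force between the fingers and sliding_half above 25 N).
It fails at once if while the fingers hold the loop, it is forced against the keeper or the sliding half with more than 15 N (contact force between bail and sliding_half above 15 N and contact force between the fingers and bail above 1 N).
It fails at once if the lever is pressed with more than 25 N (contact force between the fingers and lever_c1 above 25 N or contact force between the fingers and lever_c2 above 25 N or contact force between the fingers and lever_c3 above 25 N).
It fails at once if a bystander is moved by more than 15 mm (distance of any of paste_cartridge, spare_connector, screwdriver, marker, tape_roll, clips_box from where it was at the start of the episode above 0.015 m).
It also fails if it takes over 69 s, if anything falls off the work surface, if the arm or the gripper's body presses on something with over 40 N, if the wrist force passes 120 N, or if a joint passes its speed limit or range.

ROBOT

A 6-joint arm with a two-finger parallel gripper is mounted at the origin on the work surface; the furniture and walls round the work are solid. World frame = base frame: x ahead of the robot, y to its left, z up, the work surface at z = 0. Lengths are in m, angles in rad, forces in N, time in s.
With the tool pointing down it reaches from about 0.325 to 0.775 m from the base axis. Payload 5.5 kg.
Tool frame: the origin (TCP) lies midway between the tips of the shut fingers; the grasp point (between the pads) lies 19 mm behind it; x points along the fingers, z is the direction in which the jaws open and shut, and the axes are right-handed (so a half turn about x gives the same grasp; the last joint's range is limited). The gripper opens to 85 mm and grips with 20 to 120 N. Pads are 22 mm wide; open, the fingers measure 114 mm over their backs; the gripper's body (76 mm by 85 mm) begins 54 mm behind the grasp point. The pads swing forward as they close: fully open they stand 13 mm farther back than shut.
Start: joints at [-1.205, 0.091, 1.231, -0, 1.82, -0.057], TCP at [0.246, -0.547, 0.231] pointing down, gripper open.
Joint ranges: [-2.87, 2.87], [-0.86, 2.18], [0.17, 2.46], [-1.51, 4.65], [0.06, 2.69], [-2.65, 2.65]. Speed limits (rad/s): [2.57, 2.57, 3.01, 3.14, 3.14, 3.14].

INTERFACE

Orientations are given as a unit quaternion [w, x, y, z].
In Python, from rig import ctrl gives the robot as it stands. The module is installed in compiled form; this text tells all that it offers.
- The arm moves only by the shell command python3 -m crank 'ROWS' [FORCE]. ROWS is JSON, one flat list of numbers, 7 for each row, row after row: the turn, a rotation vector about the tool's x, y, z in rad, then the shift along the tool's x, y, z in cm, then the closure, from -1 (fully open) to 1 (shut). In form: [rx, ry, rz, x, y, z, claw, rx, ry, rz, x, y, z, claw, ...]. A call has 1 to 20 rows; each row is the pose to reach, as a shift and turn from the pose measured when the call began, along the tool's axes at that moment; what a row does not reach only later rows make up. A row lasts 1/10 s, in which the tool goes at most 50 mm and 8.59 degrees, less where a joint would pass 70% of its speed; a pose out of reach is approached as far as the arm can. A call with a gripper value outside its range is refused whole. The fingers move at their own pace and stop on an object; FORCE is the grip in N (left out, the last holds). Time passes only in rows, so rows that repeat a pose let the fingers close. It gives the time, the measured TCP pose, the force and the opening at its end, in the units of the state.
- ctrl.observe(): the state, without advancing time (a new reading comes with each control period).
- ctrl.get_image(name): name is "scene" or "top" or "wrist"; returns the picture (400x640x3 uint8, blue, green, red); there is no depth.
- ctrl.calibration(name): a dict with "camera_matrix" (3x3 intrinsics, pixels), "distortion" ([k1, k2, p1, p2, k3] as OpenCV has them; the pictures are not rectified), "T" (4x4, takes a point from camera to world coordinates). Camera axes: x right, y up, looking along -z (the intrinsics and any distortion apply to the point x, -y, -z); pixel columns grow to the right and rows downward; lengths in m; the calibration is good to about 2 mm. A picture is of the moment at which its call begins: read the wrist's pose just before it. calibration takes no time and is no camera call; for the wrist camera it gives the pose at the moment of the call.
- ctrl.close_job(): hands the job in, once; it reports no verdict.
Trained networks look in the newest picture that a camera, given by its name, has taken for a name from the list of things; names that differ only in an ending like _2 or _b are one class to them, and where a whole thing is asked for, a point or a joint stands for the part that bears it (a point fixed in the world has none). Each returns a list of dicts, best first, with "conf" (0 to 1); they miss things now and then, are a little off and sometimes report something else, mostly with a low value. They report only what shows in the picture. A call takes as long as a camera call.
- ctrl.look_for(camera, thing): "rect" ([centre column, centre row, width, height] as shares, 0 to 1, of the picture: columns of its width, rows of its height, round what is visible of it).
- ctrl.place_of(camera, thing): "centre" ([column, row] as shares, 0 to 1, of the picture: columns of its width, rows of its height: a listed point, or the origin of a listed thing).
The state is a dict: "time": time; "joint_pos": joint angles; "qd": joint speeds; "effort": joint torques, N m; "eef_pos": TCP position; "eef_rot": TCP orientation; "force": force on the tool from outside, world axes, zero at the start; "torque": the same for the moment, N m; "grip_width": opening from 0.0 (shut) to 1.0 (fully open).
Only numpy, scipy, OpenCV 4.12 (cv2) and the standard library are available. Lean on these libraries where they do the work, as an engineer would, in place of code of your own. Each camera call takes 0.05 s, during which the arm holds its last target. There are 200 camera calls.

## Working session

There is one attempt and no reset: what is moved stays moved. The work goes in short steps, Python scripts to look and compute and a shell command to move; the robot and the scene stay as the last step left them, time stands still between calls to the robot, and variables do not carry over. Pictures are saved under pics/ and viewed, about 8 in all and at most 12, crops included, and the job is handed in when it is done.

```bash
mkdir -p pics
cat > h.py <<'E'
import numpy as np, cv2
from rig import ctrl
from scipy.spatial.transform import Rotation as R
def ray(cam,share,cal=None):
    c=cal or ctrl.calibration(cam);K=np.array(c["camera_matrix"],float);d=np.array(c["distortion"],float);T=np.array(c["T"])
    p=cv2.undistortPoints(np.array([[[share[0]*640,share[1]*400]]],float),K,d)[0,0]
    v=T[:3,:3]@np.array([p[0],-p[1],-1.0]);return T[:3,3],v/np.linalg.norm(v)
def at_z(cam,share,z):
    o,v=ray(cam,share);return o+v*(z-o[2])/v[2]
def tri(rs):
    A=0;b=0
    for o,v in rs:
        M=np.eye(3)-np.outer(v,v);A=A+M;b=b+M@o
    p=np.linalg.solve(A,b);return p,[np.linalg.norm(np.cross(p-o,v)) for o,v in rs]
def rot(): 
    s=ctrl.observe();q=s["eef_rot"];return R.from_quat([q[1],q[2],q[3],q[0]])
def proj(cam,P):
    c=ctrl.calibration(cam);T=np.linalg.inv(np.array(c["T"]));p=T[:3,:3]@np.array(P)+T[:3,3];p=p*[1,-1,-1]
    return cv2.projectPoints(p.reshape(1,1,3),np.zeros(3),np.zeros(3),np.array(c["camera_matrix"],float),np.array(c["distortion"],float))[0].ravel()
E
python3 - <<'E'
from h import *
np.set_printoptions(precision=4,suppress=True)
s=ctrl.observe();print(s)
print(rot().as_matrix())
for c in ("scene","top"):
    im=ctrl.get_image(c);cv2.imwrite(f"pics/{c}0.png",im)
    print(c,np.array(ctrl.calibration(c)["T"])[:3].round(3).tolist(),np.array(ctrl.calibration(c)["camera_matrix"])[0,0])
D={}
for t in ["mould","push_face","keeper_zone","bail_bar","loop_pin","lever_pivot","lever_pad","paste_cartridge","spare_connector","screwdriver","marker","tape_roll","clips_box"]:
    rs=[]
    for c in ("scene","top"):
        r=ctrl.place_of(c,t)
        if r: rs.append(ray(c,r[0]["centre"])); print(t,c,[ (round(x["conf"],2),np.round(np.array(x["centre"])*[640,400],1).tolist()) for x in r[:2]])
    if len(rs)==2: print("   ",*tri(rs))
print(ctrl.observe()["time"])
E
```

```text
{'time': 0.0, 'joint_pos': array([-1.2047,  0.0919,  1.2319, -0.    ,  1.8198, -0.0567]), 'qd': array([-0.0001,  0.0006,  0.0015,  0.0007, -0.0007,  0.0004]), 'effort': array([  0.0003, -45.8724, -41.8023,  -0.0003,   0.0115,  -0.    ]), 'eef_pos': array([ 0.2461, -0.5469,  0.2301]), 'eef_rot': array([ 0.5932,  0.3844,  0.5944, -0.3836]), 'force': array([ 0.5164, -1.3961,  0.1553]), 'torque': array([-0.0368, -0.0293, -0.0051]), 'grip_width': 1.000466059002797}
[[-0.0008  0.912   0.4103]
 [ 0.0019  0.4103 -0.912 ]
 [-1.      0.0001 -0.002 ]]
scene [[-0.848, 0.34, -0.406, -0.005], [-0.53, -0.548, 0.647, 0.927], [-0.002, 0.764, 0.645, 0.995]] 407.7136487729322
top [[-0.006, 0.995, -0.103, 0.428], [-1.0, -0.009, -0.027, 0.005], [-0.027, 0.103, 0.994, 1.266]] 398.5914538770865
mould scene [(0.95, [343.3, 213.3])]
mould top [(0.7, [355.4, 220.3])]
    [ 0.5107 -0.0766  0.0037] [np.float64(0.002658775988729313), np.float64(0.002658775988729151)]
push_face scene [(0.83, [344.8, 221.8])]
push_face top [(0.82, [326.0, 232.9]), (0.16, [366.0, 218.5])]
    [0.464  0.0135 0.0552] [np.float64(0.00
[... 1536 characters left out ...]
 0.5105 -0.294  -0.0049] [np.float64(0.003415238086716794), np.float64(0.0034152380867169363)]
marker scene [(0.74, [308.5, 271.3]), (0.46, [331.0, 170.2])]
marker top [(0.69, [258.7, 234.4]), (0.63, [337.7, 224.3])]
    [0.4667 0.2288 0.0098] [np.float64(0.0012187172446422227), np.float64(0.0012187172446421102)]
tape_roll scene [(0.56, [342.9, 154.5])]
tape_roll top [(0.7, [455.7, 166.9])]
    [ 0.6799 -0.3874  0.0291] [np.float64(0.009423709684626608), np.float64(0.009423709684626651)]
clips_box scene [(0.83, [329.9, 174.3]), (0.3, [344.2, 197.3])]
clips_box top [(0.78, [411.4, 169.2])]
    [ 0.6733 -0.2565  0.0072] [np.float64(0.0038374075616414895), np.float64(0.0038374075616415364)]
1.4
```

Run:
```python
import cv2,numpy as np
a=cv2.imread("pics/scene0.png")[140:300,250:420];b=cv2.imread("pics/top0.png")[160:290,270:430]
a=cv2.resize(a,(510,480),interpolation=cv2.INTER_CUBIC)
cv2.imwrite("pics/c0.png",cv2.resize(cv2.imread("pics/scene0.png")[150:250,290:400],(770,560),interpolation=cv2.INTER_CUBIC))
cv2.imwrite("pics/c1.png",cv2.resize(b,(720,585),interpolation=cv2.INTER_CUBIC))
```

```text
(no output)
```

View pics/c0.png

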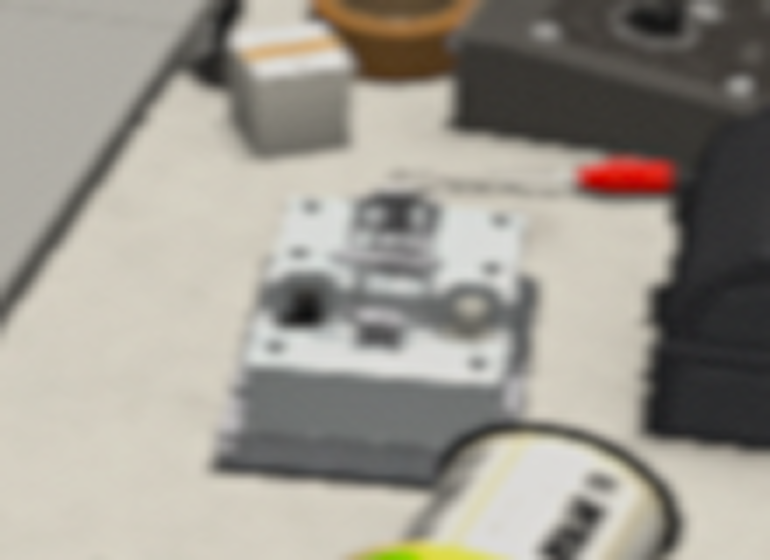

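View pics/c1.png

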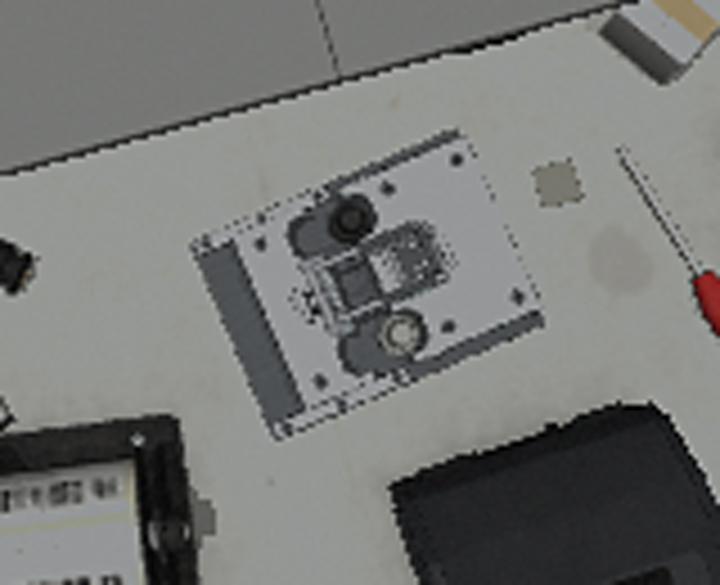

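The scene picture shows the mould, centred near (343,213), shut face toward the viewer and a paint can in front of it. The top picture shows the mould tilted about 23°, with its sliding end to the left, a dark case lower right and the screwdriver to the right.

```bash
cat >> h.py <<'E'
def rowto(P,yaw,tilt=0):
    """P TCP world, yaw = world angle of tool z; prints rotvec (tool) and shift cm (tool)"""
    z=np.array([np.cos(yaw),np.sin(yaw),0]);x=np.array([0,0,-1.]);y=np.cross(z,x)
    M=R.from_matrix(np.array([x,y,z]).T);r=rot();p=ctrl.observe()["eef_pos"]
    return np.round((r.inv()*M).as_rotvec(),3),np.round(r.inv().apply(np.array(P)-p)*100,2)
E
python3 - <<'E'
from h import *
c=ctrl.calibration("wrist");T=np.array(c["T"]);s=ctrl.observe()
print(np.array(c["camera_matrix"])[0,0], rot().inv().apply(T[:3,3]-s["eef_pos"]), rot().inv().as_matrix()@T[:3,:3])
for yaw in (np.radians(23),np.radians(203)): print(rowto([.49,-.05,.36],yaw))
E
```

```text
336.5377207136411 [-0.14244441  0.07029918 -0.00049692] [[ 2.08722476e-04  2.82206697e-01 -9.59353603e-01]
 [-7.58896478e-04  9.59353393e-01  2.82206470e-01]
 [ 9.99999690e-01  6.69147237e-04  4.14404284e-04]]
(array([-1.549, -0.   , -0.   ]), array([-12.87,  42.63, -35.34]))
(array([ 1.592, -0.   ,  0.   ]), array([-12.87,  42.63, -35.34]))
```

```bash
python3 -m crank '[0,0,0,-13,0,0,-1, -0.15,0,0,-13,4,-3,-1, -0.3,0,0,-13,8,-6,-1, -0.45,0,0,-13,12,-9,-1, -0.6,0,0,-13,16,-12,-1, -0.75,0,0,-13,20,-16,-1, -0.9,0,0,-13,24,-19,-1, -1.05,0,0,-13,28,-22,-1, -1.2,0,0,-13,32,-25,-1, -1.35,0,0,-13,36,-28,-1, -1.5,0,0,-13,40,-32,-1, -1.55,0,0,-13,42.6,-35.3,1, -1.55,0,0,-13,42.6,-35.3,1, -1.55,0,0,-13,42.6,-35.3,1, -1.55,0,0,-13,42.6,-35.3,1]'
cat > look.py <<'E'
from h import *
import sys
np.set_printoptions(precision=4,suppress=True)
s=ctrl.observe();print(s["time"],s["eef_pos"],s["joint_pos"],s["force"],s["grip_width"])
im=ctrl.get_image("wrist");cv2.imwrite(f"pics/{sys.argv[1]}.png",im);cal=ctrl.calibration("wrist")
zz=dict(mould=0,push_face=.045,keeper_zone=.07,lever_pivot=.096)
import pickle,os
st=pickle.load(open("st.pkl","rb")) if os.path.exists("st.pkl") else {}
for t in sys.argv[2:]:
    r=ctrl.place_of("wrist",t)
    if not r: print(t,"none");continue
    q=ray("wrist",r[0]["centre"],cal)
    if r[0]["conf"]>.3: st.setdefault(t,[]).append(q)
    print(t,[(round(x["conf"],2),np.round(np.array(x["centre"])*[640,400],1).tolist()) for x in r[:2]], q[0]+q[1]*((zz[t]-q[0][2])/q[1][2]) if t in zz else "", tri(st[t]) if len(st.get(t,[]))>1 else "")
pickle.dump(st,open("st.pkl","wb"))
E
python3 look.py w0 mould push_face keeper_zone bail_bar loop_pin lever_pivot lever_pad
```

```text
time: 2.9
eef_pos: [0.4899, -0.0499, 0.3613]
eef_rot: [0.693, -0.142, 0.693, 0.142]
force: [-0.3, -0.2, 0.3]
grip_width: 0.328
2.9 [ 0.4899 -0.0499  0.3613] [-0.1704 -0.1285  1.2133 -0.0004  2.057  -0.5745] [-0.3478 -0.1666  0.3131] 0.3275533789900195
mould [(0.73, [325.4, 164.7])] [ 0.5056 -0.0672  0.    ] 
push_face [(0.84, [328.0, 112.3])] [0.4771 0.0058 0.045 ] 
keeper_zone [(0.71, [325.2, 111.8]), (0.66, [321.5, 130.1])] [0.4727 0.0054 0.07  ] 
bail_bar [(0.86, [324.1, 144.8])]  
loop_pin [(0.96, [323.8, 207.4])]  
lever_pivot [(0.64, [321.8, 203.8])] [ 0.5126 -0.0994  0.096 ] 
lever_pad [(0.71, [322.0, 192.6]), (0.41, [326.3, 111.4])]
```

View pics/w0.png

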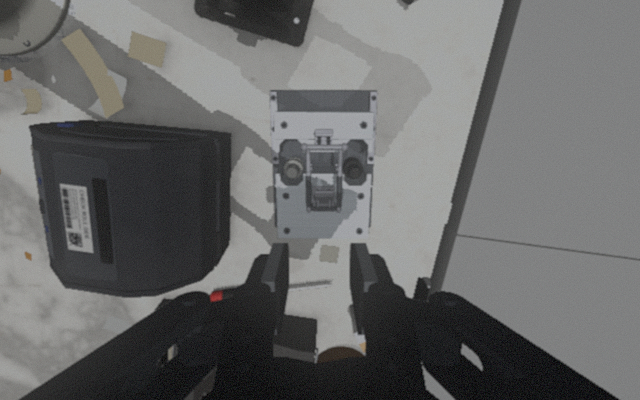

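The wrist picture shows the mould square to the image, x 270–378 and rows 90–240. The loop and lever are around column 323, rows 140–210, with the screwdriver near (280,287) and the case on the left.

```bash
python3 -m crank '[0,0,0,4,2,0,1, 0,0,0,8,5,0,1, 0,0,0,8,5,0,1]'
python3 look.py w1 mould push_face keeper_zone bail_bar loop_pin lever_pivot lever_pad
python3 -m crank '[0,0,0,0,4,0,1, 0,0,0,0,8,0,1, 0,0,0,0,8,0,1]'
python3 look.py w2 mould push_face keeper_zone bail_bar loop_pin lever_pivot lever_pad
python3 -c "
import cv2
cv2.imwrite('pics/w1c.png',cv2.resize(cv2.imread('pics/w1.png')[100:400,200:460],None,fx=2,fy=2,interpolation=cv2.INTER_CUBIC))"
```

```text
time: 3.6
eef_pos: [0.4662, -0.0033, 0.2714]
eef_rot: [0.687, -0.139, 0.698, 0.143]
force: [0.4, -0.3, -1.1]
grip_width: 0.001
3.6 [ 0.4662 -0.0033  0.2714] [-0.0808 -0.2398  1.4743  0.0011  1.9241 -0.4828] [ 0.4205 -0.2647 -1.077 ] 0.000554508697243569
mould [(0.95, [329.6, 218.9])] [ 0.5077 -0.071   0.    ] (array([ 0.5034, -0.063 ,  0.0255]), [np.float64(0.00011692226224187099), np.float64(0.00011692226224178565)])
push_face [(0.72, [331.3, 161.9])] [0.4752 0.0061 0.045 ] (array([0.4766, 0.0053, 0.0376]), [np.float64(0.0008029065256609777), np.float64(0.0008029065256608571)])
keeper_zone [(0.85, [329.8, 190.6])] [ 0.4837 -0.0194  0.07  ] (array([0.469 , 0.008 , 0.1881]), [np.float64(0.00022925040628014921), np.float64(0.000229250406280073)])
bail_bar [(0.68, [329.8, 219.6])]  (array([ 0.4827, -0.0233,  0.1534]), [np.float64(0.0004943110989115044), np.float64(0.000494311098911486)])
loop_pin none
lever_pivot none
lever_pad none
time: 4.3
eef_pos: [0.4395, 0.0706, 0.2855]
eef_rot: [0.695, -0.142, 0.69, 0.142]
force: [0.7, 0.1, -0.3]
grip_width: 0.002
4.3 [0.4395 0.0706 0.2855] [ 0.0823 -0.3105  1.5066  0.0007  1.9384 -0.321 ] [ 0.7264  0.0569 -0.3409] 0.001917069341276843
mould none
push_face [(0.91, [323.3, 222.6])] [0.4726 0.0063 0.045 ] (array([0.4756, 0.005 , 0.0388]), [np.float64(0.0018470246937317162), np.float64(0.00024415225751833384), np.float64(0.0020815035325281355)])
keeper_zone [(0.79, [320.1, 252.7])] [ 0.4797 -0.021   0.07  ] (array([0.4713, 0.0029, 0.1337]), [np.float64(0.004035457914397865), np.float64(0.00843260871157286), np.float64(0.00516953191228407)])
bail_bar none
loop_pin none
lever_pivot [(0.98, [319.4, 329.8])] [ 0.5123 -0.1002  0.096 ] (array([ 0.5122, -0.0992,  0.0973]), [np.float64(0.0002919428308437327), np.float64(0.0002919428308437142)])
lever_pad [(0.39, [320.5, 336.6])]  (array([ 0.5019, -0.0742,  0.1426]), [np.float64(0.0001724694090267623), np.float64(0.00017246940902679477)])
```

View pics/w1c.png

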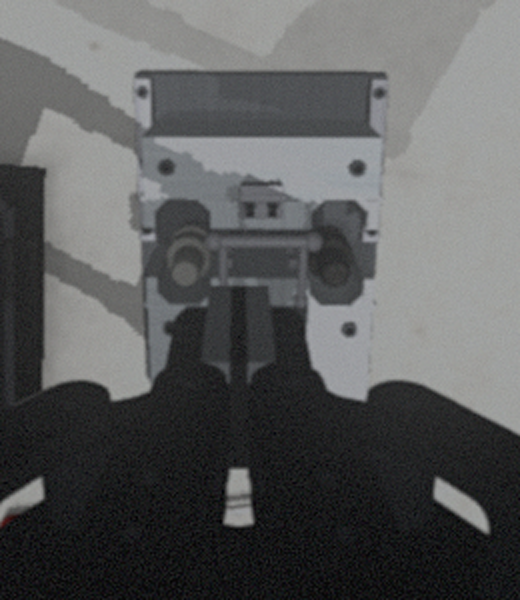

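The crop shows the loop's cross bar at about crop row 242, with balls at (213,243) and (315,243). The keeper is at (262,195), the sliding half's outer top edge at row 137, and the plate's end at row 72.

```bash
python3 -m crank '[0,0,0,0,-1,0,1, 0,0,0,0,-1,0,1,0,0,0,0,-1,0,1,0,0,0,0,-1,0,1]'
python3 look.py w3 push_face keeper_zone bail_bar loop_pin lever_pivot lever_pad
python3 - <<'E'
from h import *
np.set_printoptions(precision=4,suppress=True)
im=cv2.imread('pics/w3.png')
cv2.imwrite('pics/w3c.png',cv2.resize(im[100:300,190:455],None,fx=3,fy=3,interpolation=cv2.INTER_CUBIC))
E
```

```text
time: 5.1
eef_pos: [0.4443, 0.0576, 0.2834]
eef_rot: [0.694, -0.14, 0.692, 0.139]
force: [0.2, 0.2, -0.1]
grip_width: 0.002
5.1 [0.4443 0.0576 0.2834] [ 0.0537 -0.3007  1.5025 -0.0009  1.9361 -0.3442] [ 0.17    0.2435 -0.1368] 0.001992884159012222
push_face [(0.71, [323.4, 213.4])] [0.4709 0.0062 0.045 ] (array([0.4747, 0.0046, 0.038 ]), [np.float64(0.0027769915552847387), np.float64(0.00117094935424412), np.float64(0.0011910326514211734), np.float64(0.00282656686284732)])
keeper_zone [(0.91, [320.2, 242.4])] [ 0.4775 -0.0198  0.07  ] (array([0.4707, 0.0022, 0.1287]), [np.float64(0.0045167227956980785), np.float64(0.009524227523488518), np.float64(0.0031243214431654473), np.float64(0.003756169277785436)])
bail_bar none
loop_pin none
lever_pivot [(0.8, [323.1, 317.6]), (0.33, [328.2, 213.1])] [ 0.512  -0.0938  0.096 ] (array([ 0.5134, -0.1003,  0.0914]), [np.float64(0.00044181267219595133), np.float64(0.0025624870066213476), np.float64(0.0029333032135280706)])
lever_pad none
```

View pics/w3c.png

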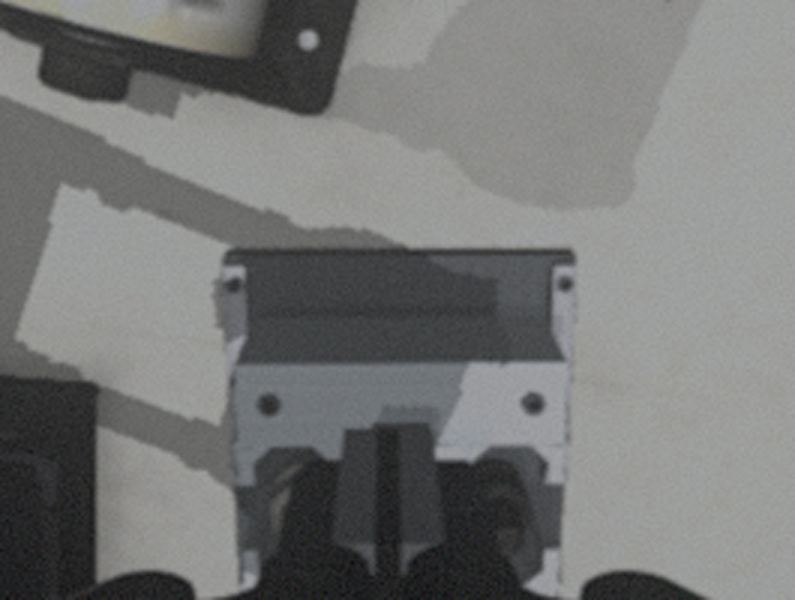

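The crop shows the plate's far corners at (224,250) and (575,249), and the sliding half's outer top edge from (236,362) to (572,361). Its top screws are at (268,404) and (533,404), and the fingers hide the keeper.

Run:
```python
from h import *
np.set_printoptions(precision=4,suppress=True)
f=lambda x,y,z: at_z("wrist",[(190+x/3)/640,(100+y/3)/400],z)
a,b=f(224,250,.012),f(575,249,.012);print(a,b,np.linalg.norm(a-b),np.degrees(np.arctan2(*(b-a)[1::-1])))
c,d=f(234,362,.07),f(572,361,.07);print(c,d,np.linalg.norm(c-d),np.degrees(np.arctan2(*(d-c)[1::-1])))
e,g=f(268,404,.07),f(533,404,.07);print(e,g,np.linalg.norm(e-g),np.degrees(np.arctan2(*(g-e)[1::-1])))
print((a+b)/2,(c+d)/2,(e+g)/2)
```

```text
[0.3917 0.0044 0.012 ] [0.528 0.062 0.012] 0.14796193969419383 22.894893150899243
[ 0.4132 -0.0179  0.07  ] [0.5298 0.0314 0.07  ] 0.1266177184996799 22.883011918397933
[ 0.431  -0.0288  0.07  ] [0.5237 0.01   0.07  ] 0.10054861402814194 22.693276444440684
[0.4598 0.0332 0.012 ] [0.4715 0.0067 0.07  ] [ 0.4773 -0.0094  0.07  ]
```

```bash
cat >> h.py <<'E'
YAW=np.radians(22.85);UX=np.array([np.cos(YAW),np.sin(YAW),0]);UY=np.array([-np.sin(YAW),np.cos(YAW),0])
FACE=np.array([.4715,.0067,0])
E
python3 - <<'E'
from h import *
print(rowto(FACE+.035*UY+[0,0,.040],YAW))
print([ (p@UX,p@UY) for p in [at_z("wrist",[297/640,137/400],z)-FACE for z in (.0,.05,.1)]])
E
```

```text
(array([-0.   ,  0.003,  0.002]), array([24.36, -2.23,  0.44]))
[(np.float64(-0.03315507132874029), np.float64(0.08548199313558574)), (np.float64(-0.03010311759037888), np.float64(0.09074792342884946)), (np.float64(-0.027051163852017474), np.float64(0.09601385372211318))]
```

```bash
python3 -m crank '[0,0,0,4,-2.7,0.4,1, 0,0,0,8.5,-2.7,0.4,1, 0,0,0,13,-2.7,0.4,1, 0,0,0,17.5,-2.7,0.4,1, 0,0,0,22,-2.7,0.4,1, 0,0,0,24.4,-2.7,0.4,1, 0,0,0,24.4,-2.7,0.4,1, 0,0,0,24.4,-2.7,0.4,1]'
python3 -m crank '[0,0,0,0,-0.5,0,1, 0,0,0,0,-1,0,1, 0,0,0,0,-1.4,0,1, 0,0,0,0,-1.8,0,1, 0,0,0,0,-2.2,0,1, 0,0,0,0,-2.5,0,1, 0,0,0,0,-2.7,0,1, 0,0,0,0,-2.7,0,1]'
```

```text
time: 6.25
eef_pos: [0.4596, 0.0345, 0.0404]
eef_rot: [0.695, -0.14, 0.692, 0.139]
force: [0.8, 0.0, 0.6]
grip_width: 0.0
time: 7.05
eef_pos: [0.4702, 0.0094, 0.0405]
eef_rot: [0.695, -0.14, 0.692, 0.139]
force: [-0.0, 1.6, 0.1]
grip_width: 0.003
```

```bash
python3 -m crank '[0,0,0,0,-0.25,0,1, 0,0,0,0,-0.5,0,1, 0,0,0,0,-0.75,0,1, 0,0,0,0,-1,0,1, 0,0,0,0,-1.2,0,1]'
python3 -m crank '[0,0,0,0,-0.1,0,1, 0,0,0,0,-0.2,0,1, 0,0,0,0,-0.3,0,1]'
python3 -m crank '[0,0,0,0,-0.1,0,1, 0,0,0,0,-0.2,0,1]'
```

```text
time: 7.55
eef_pos: [0.4749, -0.0018, 0.0404]
eef_rot: [0.695, -0.14, 0.692, 0.139]
force: [-0.4, 2.5, 2.2]
grip_width: 0.004
time: 7.85
eef_pos: [0.4761, -0.0046, 0.0404]
eef_rot: [0.695, -0.14, 0.692, 0.139]
force: [-0.1, 3.8, 1.1]
grip_width: -0.001
time: 8.05
eef_pos: [0.4769, -0.0065, 0.0404]
eef_rot: [0.695, -0.14, 0.692, 0.139]
force: [-0.9, 3.3, 1.8]
grip_width: -0.001
```

```bash
for i in 1 2 3; do python3 -m crank '[0,0,0,0,-0.08,0,1, 0,0,0,0,-0.15,0,1]' | grep -E "pos|force"; done
```

```text
eef_pos: [0.4774, -0.0077, 0.0404]
force: [-2.6, 5.9, 2.4]
eef_pos: [0.4777, -0.0085, 0.0404]
force: [-2.7, 6.4, 2.4]
eef_pos: [0.4781, -0.0092, 0.0404]
force: [-1.6, 6.4, 3.6]
```

```bash
for i in 1 2 ; do python3 -m crank '[0,0,0,0,-0.15,0,1, 0,0,0,0,-0.15,0,1, 0,0,0,0,-0.15,0,1]' | grep -E "pos|force"; done
```

```text
eef_pos: [0.4784, -0.0101, 0.0404]
force: [-2.3, 5.8, 3.3]
eef_pos: [0.4786, -0.0107, 0.0405]
force: [-1.7, 6.2, 2.4]
```

```bash
python3 -m crank '[0,0,0,0,-0.1,0,1, 0,0,0,0,-0.2,0,1, 0,0,0,0,-0.2,0,1, 0,0,0,0,-0.2,0,1, 0,0,0,0,-0.2,0,1]' | grep -E "pos|force"; python3 look.py w4 push_face; python3 -c "
import cv2
cv2.imwrite('pics/w4c.png',cv2.resize(cv2.imread('pics/w4.png')[150:400,170:480],None,fx=2.4,fy=2.4,interpolation=cv2.INTER_CUBIC))"
```

```text
eef_pos: [0.4786, -0.0106, 0.0405]
force: [-5.0, 10.7, 4.5]
9.75 [ 0.4786 -0.0106  0.0405] [-0.099  -0.1916  1.8435  0.008   1.4913 -0.5007] [-5.0492 10.7379  4.454 ] 0.0007188507549295897
push_face [(0.44, [318.8, 373.1])] [ 0.5002 -0.0658  0.045 ] (array([0.4658, 0.0196, 0.1254]), [np.float64(0.014703280817988898), np.float64(0.002381360330718118), np.float64(0.014244624153798742), np.float64(0.01264585544700094), np.float64(0.011989071495801827)])
```

View pics/w4c.png

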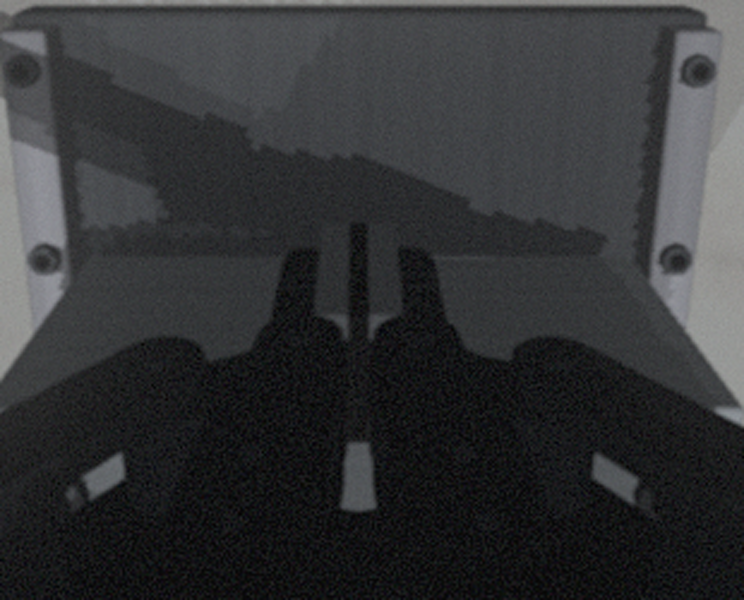

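The crop shows the fingers against the outer face with the plate's end clear. With about 12 N on the stop and no movement, the mould is shut.

```bash
cat >> h.py <<'E'
O=UX*.4365+UY*(-.2566)
def m(P): P=np.array(P);return np.round(np.array([(P-O)@UX,(P-O)@UY,P[2]])*1000,1)
def w(x,y,z): return O+UX*x/1000+UY*y/1000+np.array([0,0,z/1000])
E
python3 -m crank '[0,0,0,0,0.6,0,1, 0,0,0,0,1.2,0,1, 0,0,0,-4,1.2,0,1, 0,0,0,-8.5,1.2,0,1, 0,0,0,-13,1.2,0,1, 0,0,0,-17.5,1.2,0,-0.6, 0,0,0,-22,1.2,0,-0.6, 0,0,0,-22.5,1.2,0,-0.6, 0,0,0,-22.5,1.2,0,-0.6,0,0,0,-22.5,1.2,0,-0.6]' | grep -E "time|pos|force|width"
rm -f st.pkl; python3 look.py w5 push_face keeper_zone bail_bar loop_pin lever_pivot lever_pad
python3 -m crank '[0,0,0,1,-4,0,-0.6,0,0,0,1,-6,0,-0.6,0,0,0,1,-6,0,-0.6,0,0,0,1,-6,0,-0.6]'| grep -E "time|pos|force|width"
python3 look.py w6 keeper_zone bail_bar loop_pin lever_pivot lever_pad
python3 -c "
import cv2,numpy as np
a=cv2.imread('pics/w5.png')[150:350,200:440];b=cv2.imread('pics/w6.png')[50:250,200:440]
cv2.imwrite('pics/w56.png',cv2.resize(np.hstack([a,b]),(800,334),interpolation=cv2.INTER_CUBIC))"
```

```text
time: 10.85
eef_pos: [0.4738, -0.0016, 0.2639]
force: [0.1, -0.3, 0.1]
grip_width: 0.799
10.85 [ 0.4738 -0.0016  0.2639] [-0.0806 -0.2352  1.4836  0.0079  1.8967 -0.4788] [ 0.1363 -0.3446  0.0614] 0.7987930718181863
push_face [(0.67, [322.9, 190.1]), (0.5, [315.9, 290.0])] [ 0.4844 -0.02    0.045 ] 
keeper_zone [(0.76, [317.4, 217.0])] [ 0.4878 -0.0434  0.07  ] 
bail_bar [(0.85, [323.1, 226.4])]  
loop_pin none
lever_pivot [(0.82, [322.4, 281.0])] [ 0.5162 -0.0973  0.096 ] 
lever_pad [(0.6, [320.2, 290.6])]  
time: 11.6
eef_pos: [0.4972, -0.0566, 0.254]
force: [-0.7, 0.3, -0.1]
grip_width: 0.799
11.6 [ 0.4972 -0.0566  0.254 ] [-0.1867 -0.1671  1.4421  0.0084  1.8709 -0.5845] [-0.7166  0.3015 -0.0935] 0.7988289496266874
keeper_zone [(0.66, [319.8, 162.2])] [ 0.4907 -0.0419  0.07  ] (array([ 0.489 , -0.042 ,  0.0726]), [np.float64(0.0016289301833355041), np.float64(0.0016289301833354339)])
bail_bar [(0.87, [319.1, 158.3]), (0.48, [380.0, 352.2])]  (array([ 0.4855, -0.0282,  0.1383]), [np.float64(0.0013699315113763963), np.float64(0.0013699315113763614)])
loop_pin [(0.29, [316.1, 233.9])]  
lever_pivot [(0.61, [320.7, 158.9])] [ 0.4884 -0.0348  0.096 ] (array([ 0.4773, -0.0106,  0.2638]), [np.float64(0.00026529380023837036), np.float64(0.000265293800238211)])
lever_pad [(0.84, [315.0, 233.1])]  (array([ 0.5072, -0.0869,  0.1365]), [np.float64(0.0018749982846043226), np.float64(0.0018749982846043528)])
```

View pics/w56.png

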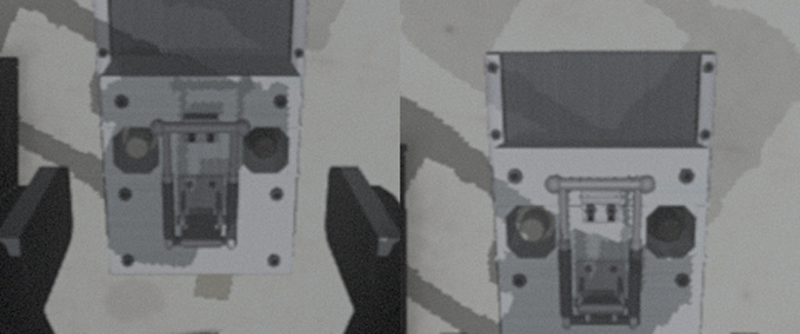

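Left (w5): the balls are at (158,127) and (242,127), the shut outer edge is at row 76 and the pin ends are at (168,243) and (233,243). Right (w6): the balls are at (555,184) and (648,184), and the outer edge is at row 148 from x 494 to 709. The halves look closed.

Run:
```python
from h import *
from scipy.optimize import least_squares
np.set_printoptions(precision=4,suppress=True)
# current pose = w6; reconstruct w5 camera from its TCP shift (same orientation)
c6=ctrl.calibration("wrist");p6=ctrl.observe()["eef_pos"]
c5=dict(c6);T=np.array(c6["T"]).copy();T[:3,3]+=np.array([.4738,-.0016,.2639])-p6;c5["T"]=T
P5=lambda x,y:[(200+x*.6)/640,(150+y*.6)/400]; P6=lambda x,y:[(200+(x-400)*.6)/640,(50+y*.6)/400]
for n,a,b in [("ballL",(158,127),(555,184)),("ballR",(242,127),(648,184)),("edgeL",(101,76),(493,148)),("edgeR",(299,76),(710,148)),("pinL",(168,243),(567,322)),("pinR",(233,243),(630,322))]:
    p,e=tri([ray("wrist",P5(*a),c5),ray("wrist",P6(*b),c6)]);print(n,m(p),np.round(np.array(e)*1e3,1))
for cam,c,P,a in [("5",c5,P5,[(101,76),(299,76)]),("6",c6,P6,[(493,148),(710,148)])]:
    for q in a:
        o,v=ray("wrist",P(*q),c);print("edge z70",cam,m(o+v*(.07-o[2])/v[2]))
for z in (.140,.145,.15,.155):
  for c,P,a in [(c5,P5,[(158,127),(242,127)]),(c6,P6,[(555,184),(648,184)])]:
    r=[]
    for q in a:
        o,v=ray("wrist",P(*q),c);r.append(m(o+v*(z-o[2])/v[2]))
    print(z,r,r[1][0]-r[0][0])
print("tcp",m(p6),rowto(w(0,45,200),YAW))
```

```text
ballL [-22.3  39.3 131.4] [0.3 0.3]
ballR [ 21.8  39.5 131.9] [0.6 0.6]
edgeL [-62.   50.   70.1] [0. 0.]
edgeR [62.  50.6 71.6] [1. 1.]
pinL [-18.5 -37.7 118.1] [0.6 0.6]
pinR [ 17.4 -37.3 118.7] [1.4 1.4]
edge z70 5 [-62.1  50.   70. ]
edge z70 5 [61.2 50.2 70. ]
edge z70 6 [-62.  50.  70.]
edge z70 6 [63.3 50.3 70. ]
0.14 [array([-22.1,  42.5, 140. ]), array([ 20.5,  42.5, 140. ])] 42.6
0.14 [array([-21.4,  40.7, 140. ]), array([ 21.6,  40.8, 140. ])] 43.0
0.145 [array([-21.7,  44.3, 145. ]), array([ 20. ,  44.4, 145. ])] 41.7
0.145 [array([-21. ,  41.5, 145. ]), array([ 21.2,  41.6, 145. ])] 42.2
0.15 [array([-21.3,  46.2, 150. ]), array([ 19.6,  46.3, 150. ])] 40.900000000000006
0.15 [array([-20.6,  42.3, 150. ]), array([ 20.7,  42.4, 150. ])] 41.3
0.155 [array([-21. ,  48.1, 155. ]), array([ 19.2,  48.1, 155. ])] 40.2
0.155 [array([-20.2,  43.1, 155. ]), array([ 20.3,  43.2, 155. ])] 40.5
tcp [ -0.   11.9 254.6] (array([ 0.003,  0.002, -0.008]), array([5.49, 3.26, 0.  ]))
```

Run:
```python
from h import *
print(rowto(w(-.2,39.4,170),YAW),rowto(w(-.2,39.4,119.6),YAW))
```

```text
(array([ 0.003,  0.002, -0.008]), array([ 8.49,  2.68, -0.02])) (array([ 0.003,  0.002, -0.008]), array([13.52,  2.64, -0.03]))
```

```bash
python3 -m crank '[0.003,0.002,-0.008,4,2.7,0,-0.6, 0.003,0.002,-0.008,8.5,2.7,0,-0.6, 0.003,0.002,-0.008,11,2.65,0,-0.6, 0.003,0.002,-0.008,12.5,2.65,0,-0.6, 0.003,0.002,-0.008,13.5,2.65,0,-0.6, 0.003,0.002,-0.008,13.5,2.65,0,-0.6,0.003,0.002,-0.008,13.5,2.65,0,-0.6]' 20
python3 look.py w7 bail_bar; python3 -c "
from h import *
print(m(ctrl.observe()['eef_pos']))
cv2.imwrite('pics/w7c.png',cv2.resize(cv2.imread('pics/w7.png')[100:400,170:470],(750,600),interpolation=cv2.INTER_CUBIC))"
```

```text
time: 12.6
eef_pos: [0.4874, -0.0306, 0.1214]
eef_rot: [0.694, -0.14, 0.692, 0.14]
force: [0.6, 0.4, 0.0]
grip_width: 0.798
12.6 [ 0.4874 -0.0306  0.1214] [-0.1324 -0.2088  1.7132  0.      1.6352 -0.5313] [0.6139 0.3965 0.016 ] 0.7980743184134302
bail_bar [(0.61, [318.1, 266.8])]  (array([ 0.4858, -0.0297,  0.131 ]), [np.float64(0.002022186897990203), np.float64(0.0011207251524788845), np.float64(0.0009680421255656414)])
[  0.9  39.  121.7]
```

View pics/w7c.png

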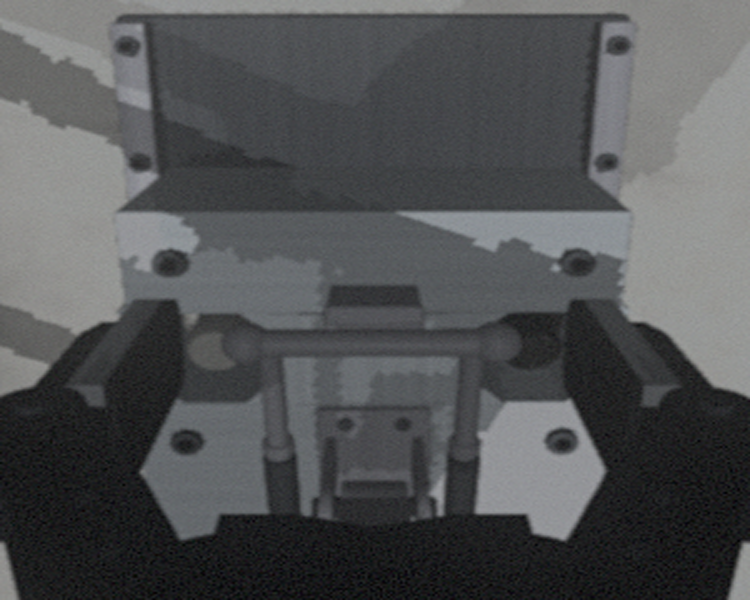

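The crop shows both balls, at (240,345) and (502,345), centred between the open pads. The keeper's hook stands just beyond the bar, with a dark +y face in rows 286–307 and a light top below that.

```bash
python3 - <<'E'
from h import *
f=lambda x,y,z: m(at_z("wrist",[(170+x/2.5)/640,(100+y/2)/400],z))
for r in (286,307,328): print(r,[f(375,r,z) for z in (.0915,.097)])
print(f(240,345,.1316),f(502,345,.1316))
E
python3 -m crank '[0,0,0,0,0,-0.07,-0.3, 0,0,0,0,0,-0.07,0, 0,0,0,0,0,-0.07,0.2, 0,0,0,0,0,-0.07,0.2, 0,0,0,0,0,-0.07,0.2,0,0,0,0,0,-0.07,0.2]' 20
```

```text
286 [array([ 0. , 35.1, 91.5]), array([ 0. , 37.6, 97. ])]
307 [array([ 0. , 28.7, 91.5]), array([ 0. , 31.4, 97. ])]
328 [array([ 0. , 22.2, 91.5]), array([ 0. , 25.1, 97. ])]
[-23.8  38.9 131.6] [ 22.1  38.8 131.6]
time: 13.3
eef_pos: [0.4869, -0.031, 0.1217]
eef_rot: [0.694, -0.14, 0.692, 0.14]
force: [0.6, 0.2, -0.3]
grip_width: 0.59
```

```bash
python3 -m crank '[0,0,0,0.4,0.1,0,0.2, 0,0,0,0.9,0.2,0,0.2, 0,0,0,1.4,0.3,0,0.2, 0,0,0,1.9,0.4,0,0.2, 0,0,0,2.4,0.4,0,0.2, 0,0,0,2.4,0.4,0,0.2]'
python3 look.py w8 bail_bar;  python3 -c "
from h import *
print(m(ctrl.observe()['eef_pos']))"
```

```text
time: 13.9
eef_pos: [0.4848, -0.0271, 0.0964]
eef_rot: [0.693, -0.14, 0.693, 0.14]
force: [0.4, -0.8, 0.9]
grip_width: 0.588
13.9 [ 0.4848 -0.0271  0.0964] [-0.126  -0.2064  1.7555  0.0001  1.5917 -0.5249] [ 0.4413 -0.84    0.9242] 0.5875880861027423
bail_bar [(0.94, [318.9, 266.6])]  (array([ 0.4877, -0.0348,  0.106 ]), [np.float64(0.005272698289577631), np.float64(0.0019114418876243432), np.float64(0.006247531073543913), np.float64(0.00935244514180324)])
[ 0.  43.5 97.3]
```

```bash
python3 -m crank '[0,0,0,0.4,0,0,0.2, 0,0,0,0.8,0,0,0.2, 0,0,0,1.2,0,0,0.2, 0,0,0,1.6,0,0,0.2, 0,0,0,1.9,0,0,0.2, 0,0,0,2.15,0,0,0.2, 0,0,0,2.15,0,0,0.2]'
python3 look.py w9 bail_bar keeper_zone;  python3 -c "
from h import *
print(m(ctrl.observe()['eef_pos']))
cv2.imwrite('pics/w9c.png',cv2.resize(cv2.imread('pics/w9.png')[200:320,240:400],(800,600),interpolation=cv2.INTER_CUBIC))"
```

```text
time: 14.7
eef_pos: [0.4855, -0.0278, 0.0758]
eef_rot: [0.694, -0.141, 0.692, 0.139]
force: [1.7, -5.0, 1.8]
grip_width: 0.591
14.7 [ 0.4855 -0.0278  0.0758] [-0.1264 -0.1962  1.7835 -0.001   1.5515 -0.5251] [ 1.6978 -4.973   1.7937] 0.5909834036484093
bail_bar [(0.66, [318.4, 265.1])]  (array([ 0.4892, -0.0387,  0.0859]), [np.float64(0.008263848174875387), np.float64(0.002866925265999235), np.float64(0.011868559062210418), np.float64(0.0037988130453671535), np.float64(0.013300442105889715)])
keeper_zone [(0.6, [318.0, 286.5])] [ 0.4902 -0.0439  0.07  ] (array([ 0.489 , -0.0417,  0.0741]), [np.float64(0.0017735744118837495), np.float64(0.0014936678085577591), np.float64(0.00028228837472784777)])
[ 0.2 42.6 76.1]
```

View pics/w9c.png

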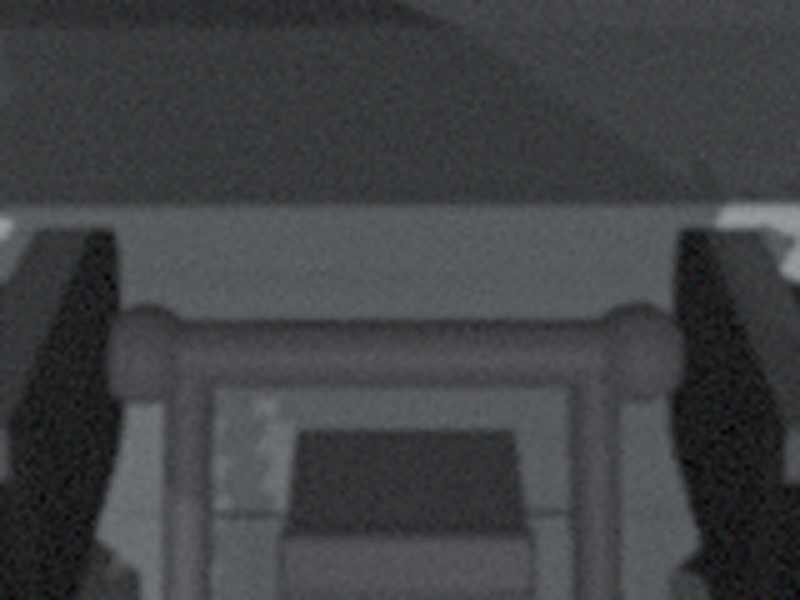

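The bar lies between the pads at row 352, with balls at (145,352) and (640,352), clear beyond the keeper. The keeper's dark +y face spans rows 430–533.

Run:
```python
from h import *
f=lambda x,y,z: m(at_z("wrist",[(240+x/5)/640,(200+y/5)/400],z))
for z in (.08,.085,.09): print(f(145,352,z),f(640,352,z))
print(f(408,430,.0915),f(408,533,.097),f(285,533,.097),f(530,533,.097))
```

```text
[-24.2  40.2  80. ] [21.1 40.1 80. ]
[-23.3  42.9  85. ] [20.3 42.8 85. ]
[-22.5  45.6  90. ] [19.5 45.5 90. ]
[-0.2 39.  91.5] [-0.3 32.6 97. ] [-10.5  32.6  97. ] [ 9.9 32.6 97. ]
```

```bash
python3 -m crank '[0,0,0,0,-0.2,0,0.2, 0,0,0,0,-0.4,0,0.2, 0,0,0,0,-0.6,0,0.2, 0,0,0,0,-0.8,0,0.2, 0,0,0,0,-0.8,0,0.2]'| grep -E "pos|force|width"
for i in 1 2; do python3 -m crank '[0,0,0,0,-0.06,0,0.2, 0,0,0,0,-0.12,0,0.2]' | grep -E "pos|force|width"; done
```

```text
eef_pos: [0.4879, -0.0341, 0.075]
force: [-1.4, 4.1, -2.2]
grip_width: 0.588
eef_pos: [0.4881, -0.0348, 0.0746]
force: [-1.6, 5.0, -1.1]
grip_width: 0.586
eef_pos: [0.4884, -0.0356, 0.0744]
force: [-0.5, 4.3, -0.7]
grip_width: 0.588
```

```bash
for i in 1 2 3; do python3 -m crank '[0,0,0,-0.04,-0.07,0,0.2, 0,0,0,-0.06,-0.14,0,0.2]' | grep -E "pos|force|width"; done
```

```text
eef_pos: [0.4889, -0.0368, 0.0749]
force: [-1.2, 4.9, -2.0]
grip_width: 0.586
eef_pos: [0.4894, -0.038, 0.0755]
force: [-1.2, 4.9, -2.2]
grip_width: 0.589
eef_pos: [0.4898, -0.0392, 0.0761]
force: [-1.2, 4.7, -2.3]
grip_width: 0.59
```

```bash
for i in 1 2 3; do python3 -m crank '[0,0,0,0,-0.06,0,0.2, 0,0,0,0,-0.12,0,0.2]' | grep -E "pos|force|width"; done
```

```text
eef_pos: [0.4901, -0.0397, 0.0761]
force: [-2.3, 7.2, -1.1]
grip_width: 0.588
eef_pos: [0.4901, -0.0398, 0.076]
force: [-3.0, 9.6, -1.2]
grip_width: 0.588
eef_pos: [0.4901, -0.0398, 0.076]
force: [-4.3, 9.1, -0.1]
grip_width: 0.591
```

```bash
python3 -m crank '[0,0,0,0,0,0,0, 0,0,0,0,0,0,-0.3, 0,0,0,0,0,0,-0.6, 0,0,0,0,0,0,-0.6, 0,0,0,0,0,0,-0.6, 0,0,0,0,0,0,-0.6, 0,0,0,0,0,0,-0.6, 0,0,0,0,0,0,-0.6]'
python3 look.py w10 bail_bar;  python3 -c "
from h import *
print(m(ctrl.observe()['eef_pos']))
cv2.imwrite('pics/w10c.png',cv2.resize(cv2.imread('pics/w10.png')[190:340,220:420],(800,600),interpolation=cv2.INTER_CUBIC))"
```

```text
time: 17.75
eef_pos: [0.4901, -0.0399, 0.076]
eef_rot: [0.692, -0.137, 0.694, 0.145]
force: [-0.4, 0.6, 0.4]
grip_width: 0.802
17.75 [ 0.4901 -0.0399  0.076 ] [-0.1563 -0.1725  1.7624  0.0086  1.5582 -0.5581] [-0.3561  0.6204  0.4331] 0.8017340617030337
bail_bar [(0.78, [320.0, 269.1])]  (array([ 0.4891, -0.0388,  0.0859]), [np.float64(0.008293796314729235), np.float64(0.002847309387451974), np.float64(0.011859512995257452), np.float64(0.0037827560205098954), np.float64(0.01330062859276668), np.float64(0.0005114516127716548)])
[-0.3 29.6 76. ]
```

View pics/w10c.png

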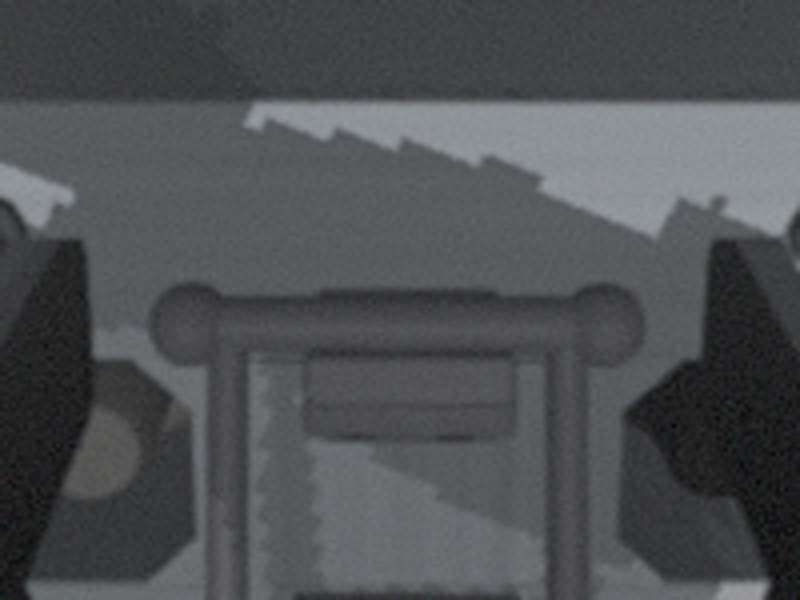

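The crop shows the loop released and staying down. The bar is at row 323, with balls at (192,323) and (605,323), and the keeper's light block starts right below it at row 352. I can't yet tell whether the bar sits under the lip or against its front, so I'll compute that.

Run:
```python
from h import *
f=lambda x,y,z: m(at_z("wrist",[(220+x/4)/640,(190+y/4)/400],z))
for z in (.085,.089,.093,.1): a,b=f(192,323,z),f(605,323,z);print(a,b,b[0]-a[0])
for P in [(0,32.6,97),(0,32.6,91.5),(0,28.1,91.5),(0,28.1,70),(0,28,97),(11,32.6,97),(-11,32.6,97),(0,20,97)]:
    p=proj("wrist",w(*P));print(P,((p-[220,190])*4).round(0))
print("rows",[ (r,f(408,r,.097),f(408,r,.07)) for r in (290,352,405,437)])
print("tcp",m(ctrl.observe()["eef_pos"]))
```

```text
[-24.3  29.6  85. ] [21.3 29.7 85. ] 45.6
[-23.6  31.7  89. ] [20.6 31.8 89. ] 44.2
[-22.9  33.8  93. ] [19.9 33.9 93. ] 42.8
[-21.7  37.5 100. ] [ 18.7  37.6 100. ] 40.4
(0, 32.6, 97) [413. 353.]
(0, 32.6, 91.5) [413. 327.]
(0, 28.1, 91.5) [413. 366.]
(0, 28.1, 70) [411. 276.]
(0, 28, 97) [413. 394.]
(11, 32.6, 97) [522. 354.]
(-11, 32.6, 97) [305. 353.]
(0, 20, 97) [413. 463.]
rows [(290, array([-0.6, 39.6, 97. ]), array([-0.3, 26.2, 70. ])), (352, array([-0.6, 32.7, 97. ]), array([-0.3, 17.8, 70. ])), (405, array([-0.5, 26.7, 97. ]), array([-0.2, 10.5, 70. ])), (437, array([-0.5, 23. , 97. ]), array([-0.2,  5.9, 70. ]))]
tcp [-0.3 29.6 76. ]
```

The measurement gives the bar at y 31.7, z 89, which is hooked. The lip edge is predicted at row 353 and is seen at 352. Next I'll withdraw upward and locate the lever.

```bash
rm -f st.pkl; python3 -m crank '[0,0,0,-1,0,0,-0.6, 0,0,0,-3,0,0,-0.6, 0,0,0,-7,0,0,-0.6, 0,0,0,-11,0,0,-0.6, 0,0,0,-14.4,0,0,0.5, 0,0,0,-14.4,0,0,1, 0,0,0,-14.4,0,0,1]' | grep -E "time|pos|force"
python3 look.py w11 bail_bar loop_pin lever_pad lever_pivot
python3 -m crank '[0,0,0,0,2,0,1, 0,0,0,0,4,0,1, 0,0,0,0,4,0,1,0,0,0,0,4,0,1]' | grep -E "time|pos|force"
python3 look.py w12 bail_bar loop_pin lever_pad lever_pivot
python3 - <<'E'
from h import *
import pickle
for k,v in pickle.load(open("st.pkl","rb")).items():
    if len(v)>1: print(k,m(tri(v)[0]))
print(m(ctrl.observe()["eef_pos"]),rowto(w(0,-5,147),YAW))
a=cv2.imread('pics/w11.png')[150:350,220:420];b=cv2.imread('pics/w12.png')[150:350,220:420]
cv2.imwrite('pics/w112.png',cv2.resize(np.hstack([a,b]),(800,400),interpolation=cv2.INTER_CUBIC))
E
```

```text
time: 18.55
eef_pos: [0.4913, -0.0413, 0.2215]
force: [-1.3, -0.3, -0.8]
18.55 [ 0.4913 -0.0413  0.2215] [-0.1587 -0.1958  1.525   0.0088  1.8162 -0.5584] [-1.2634 -0.3492 -0.8249] 0.29240256082610505
bail_bar [(0.88, [317.2, 183.8])]  
loop_pin none
lever_pad [(0.81, [319.7, 281.9])]  
lever_pivot [(0.86, [317.8, 259.2])] [ 0.5113 -0.0962  0.096 ] 
time: 19.2
eef_pos: [0.4746, -0.0043, 0.2184]
force: [0.2, -0.4, 0.3]
19.2 [ 0.4746 -0.0043  0.2184] [-0.0871 -0.2415  1.5697  0.0091  1.8226 -0.4875] [ 0.1912 -0.4031  0.3328] -0.00200776050852795
bail_bar [(0.75, [319.3, 231.9])]  (array([ 0.4844, -0.0328,  0.1036]), [np.float64(0.00040259054398669817), np.float64(0.00040259054398680637)])
loop_pin none
lever_pad [(0.68, [318.9, 333.8])]  (array([ 0.5067, -0.0831,  0.1593]), [np.float64(0.0006114731036757656), np.float64(0.0006114731036756727)])
lever_pivot none
bail_bar [ -2.8  38.3 103.6]
lever_pad [ -1.8 -16.7 159.3]
[ -0.8  67.8 218.7] (array([ 0.002, -0.004, -0.012]), array([ 7.08, -7.37,  0.09]))
```

View pics/w112.png

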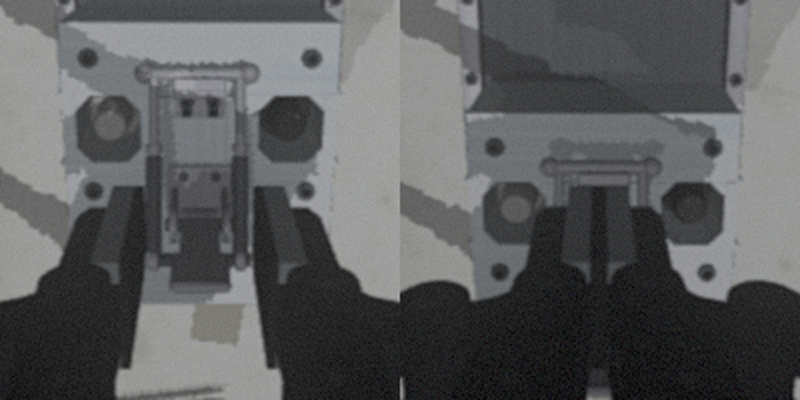

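In the left view the balls are at (141,72) and (250,72) and the lever's end is at about (203,285). In the right view they are at (549,167) and (652,167), with the fingers shut and hiding the lever.

Run:
```python
from h import *
c12=ctrl.calibration("wrist");p=ctrl.observe()["eef_pos"]
c11=dict(c12);T=np.array(c12["T"]).copy();T[:3,3]+=np.array([.4913,-.0413,.2215])-p;c11["T"]=T
A=lambda x,y:[(220+x/2)/640,(150+y/2)/400];B=lambda x,y:A(x-400,y)
for a,b in [((141,72),(549,167)),((250,72),(652,167)),((58,22),(465,112)),((340,22),(742,112))]:
    q,e=tri([ray("",A(*a),c11),ray("",B(*b),c12)]);print(m(q),np.array(e)*1e3)
def sub(th,r,n): return (-35-r*np.cos(th)+n*np.sin(th),96+r*np.sin(th)+n*np.cos(th))
def px(P,c):
    T=np.linalg.inv(c["T"]);q=(T[:3,:3]@P+T[:3,3])*[1,-1,-1]
    return cv2.projectPoints(q.reshape(1,1,3),np.zeros(3),np.zeros(3),np.array(c["camera_matrix"],float),np.array(c["distortion"],float))[0].ravel()
for th in (1.0,1.1,1.2,1.3,1.4,1.5,1.6):
    print(th,[((px(w(0,*sub(th,r,n)),c11)-[220,150])*2).round(0)[1] for r,n in ((62,0),(46,5.5),(62,5.5))])
```

```text
[-23.9  35.2 100.5] [0.83911462 0.83911462]
[19.6 35.  99.4] [0.25126282 0.25126282]
[-62.4  51.2  74.5] [0.23497018 0.23497018]
[60.7 51.4 74.2] [0.80654117 0.80654117]
1.0 [np.float64(369.0), np.float64(322.0), np.float64(364.0)]
1.1 [np.float64(362.0), np.float64(315.0), np.float64(355.0)]
1.2 [np.float64(353.0), np.float64(307.0), np.float64(345.0)]
1.3 [np.float64(343.0), np.float64(298.0), np.float64(333.0)]
1.4 [np.float64(330.0), np.float64(288.0), np.float64(319.0)]
1.5 [np.float64(317.0), np.float64(277.0), np.float64(303.0)]
1.6 [np.float64(301.0), np.float64(265.0), np.float64(287.0)]
```

```bash
python3 - <<'E'
from h import *
f=lambda x,y,z: m(at_z("wrist",[(220+(x-400)/2)/640,(150+y/2)/400],z))
print("edge",f(465,112,.07),f(742,112,.07))
for z in (.085,.089,.095,.1,.105): a,b=f(549,167,z),f(652,167,z);print(a,b,(b-a)[0])
E
python3 -m crank '[0.002,-0.004,-0.012,0,-0.5,0,1,0.002,-0.004,-0.012,0,-0.5,0,1,0.002,-0.004,-0.012,0,-0.5,0,1]' | grep pos
python3 look.py w13 bail_bar
python3 - <<'E'
import cv2,numpy as np
cv2.imwrite('pics/w13c.png',cv2.resize(cv2.imread('pics/w13.png')[190:270,260:380],(798,532),interpolation=cv2.INTER_CUBIC))
E
```

```text
edge [-63.1  49.8  70. ] [62.4 50.1 70. ]
[-24.3  29.2  85. ] [21.1 29.3 85. ] 45.400000000000006
[-23.9  30.7  89. ] [20.7 30.9 89. ] 44.599999999999994
[-23.5  33.1  95. ] [20.2 33.2 95. ] 43.7
[-23.1  35.1 100. ] [ 19.8  35.2 100. ] 42.900000000000006
[-22.7  37.  105. ] [ 19.4  37.2 105. ] 42.099999999999994
eef_pos: [0.4768, -0.0097, 0.2186]
19.75 [ 0.4768 -0.0097  0.2186] [-0.0918 -0.2432  1.5708  0.0003  1.814  -0.4904] [ 0.0967 -0.1683 -0.5892] 0.001149602541647656
bail_bar [(0.89, [318.5, 223.3])]  (array([ 0.4846, -0.0331,  0.102 ]), [np.float64(0.00046718300303340407), np.float64(0.00042655899012357406), np.float64(0.0003141194049766656)])
```

View pics/w13c.png

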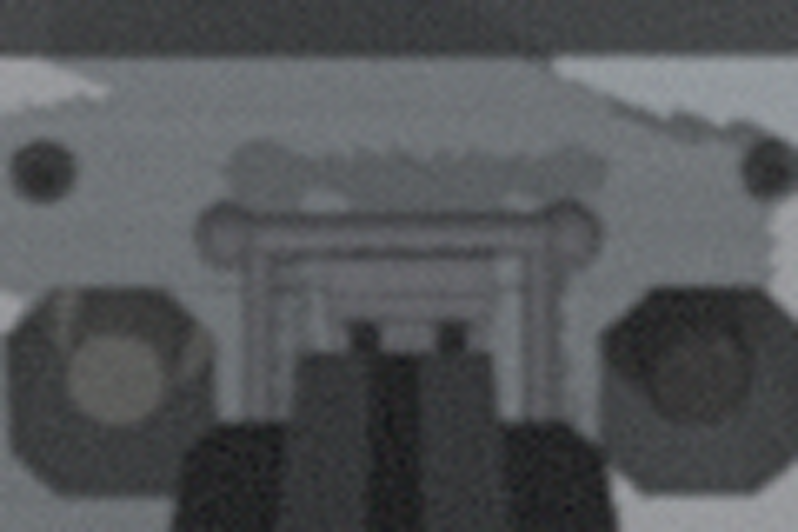

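The crop shows the bar lying level at row 235 with the keeper directly behind it. The bar stays at y ≈ 31, z ≈ 89 after withdrawal, since a free loop would have sprung up. Next is the lever.

Run:
```python
from h import *
print(m(ctrl.observe()["eef_pos"]),rowto(w(-.5,-3,200),YAW),rowto(w(-.5,-3,146),YAW))
```

```text
[ -0.8  62.7 218.7] (array([ 0.,  0., -0.]), array([ 1.86, -6.57,  0.03])) (array([ 0.,  0., -0.]), array([ 7.26, -6.58,  0.03]))
```

```bash
python3 -m crank '[0,0,0,1.9,-4,0,1, 0,0,0,3.5,-6.6,0,1, 0,0,0,5.5,-6.6,0,1, 0,0,0,7.3,-6.6,0,1, 0,0,0,7.3,-6.6,0,1, 0,0,0,7.3,-6.6,0,1]'
python3 -m crank '[0,0,0,0,-0.3,0,1, 0,0,0,0,-0.6,0,1, 0,0,0,0,-0.9,0,1, 0,0,0,0,-1.2,0,1]'
python3 -m crank '[0,0,0,0,-0.2,0,1, 0,0,0,0,-0.4,0,1, 0,0,0,0,-0.6,0,1]'; python3 -c "
from h import *
print(m(ctrl.observe()['eef_pos']))"
```

```text
time: 20.45
eef_pos: [0.5023, -0.0702, 0.1459]
eef_rot: [0.693, -0.14, 0.693, 0.14]
force: [0.2, 0.7, 0.9]
grip_width: 0.002
time: 20.85
eef_pos: [0.5073, -0.0815, 0.1465]
eef_rot: [0.693, -0.14, 0.693, 0.14]
force: [-0.1, 0.8, 0.7]
grip_width: 0.002
time: 21.15
eef_pos: [0.5097, -0.0871, 0.1465]
eef_rot: [0.693, -0.14, 0.693, 0.14]
force: [-0.2, 1.5, 1.3]
grip_width: -0.005
[ -0.6 -21.6 146.5]
```

```bash
python3 -m crank '[0,0,0,0,-0.2,0,1, 0,0,0,0,-0.4,0,1, 0,0,0,0,-0.5,0,1]' | grep -E "pos|force"
python3 -m crank '[0,0,0,0,-0.2,0,1, 0,0,0,0,-0.4,0,1, 0,0,0,0,-0.5,0,1]' | grep -E "pos|force"; python3 -c "
from h import *
print(m(ctrl.observe()['eef_pos']))"
```

```text
eef_pos: [0.5116, -0.0915, 0.1466]
force: [-1.2, 3.2, 1.4]
eef_pos: [0.5133, -0.0954, 0.1463]
force: [-2.5, 5.5, 0.3]
[ -0.6 -30.7 146.3]
```

```bash
python3 -m crank '[0,0,0,0.05,-0.2,0,1, 0,0,0,0.1,-0.4,0,1, 0,0,0,0.17,-0.63,0,1, 0,0,0,0.24,-0.87,0,1, 0,0,0,0.32,-1.11,0,1, 0,0,0,0.42,-1.35,0,1, 0,0,0,0.53,-1.57,0,1]' | grep -E "pos|force"; python3 -c "
from h import *
print(m(ctrl.observe()['eef_pos']))"
```

```text
eef_pos: [0.5194, -0.1096, 0.1417]
force: [-3.3, 4.7, 4.1]
[ -0.4 -46.1 141.7]
```

```bash
python3 -m crank '[0,0,0,0.15,-0.24,0,1, 0,0,0,0.31,-0.47,0,1, 0,0,0,0.45,-0.68,0,1, 0,0,0,0.6,-0.88,0,1, 0,0,0,0.76,-1.07,0,1, 0,0,0,0.93,-1.26,0,1]' | grep -E "pos|force"; python3 -c "
from h import *
print(m(ctrl.observe()['eef_pos']))"
```

```text
eef_pos: [0.5247, -0.1219, 0.133]
force: [-0.6, 0.7, 5.8]
[ -0.3 -59.5 133. ]
```

```bash
python3 -m crank '[0,0,0,0.2,-0.13,0,1, 0,0,0,0.42,-0.26,0,1, 0,0,0,0.62,-0.42,0,1, 0,0,0,0.82,-0.58,0,1]' | grep -E "pos|force"; python3 -m crank '[0,0,0,0.21,-0.13,0,1, 0,0,0,0.43,-0.26,0,1]' | grep -E "pos|force"; python3 -c "
from h import *
print(m(ctrl.observe()['eef_pos']))"
```

```text
eef_pos: [0.5273, -0.1276, 0.1248]
force: [1.0, 0.1, 4.2]
eef_pos: [0.5283, -0.1302, 0.1199]
force: [1.1, -0.5, 2.3]
[ -0.2 -68.6 119.9]
```

```bash
python3 -m crank '[0,0,0,0.2,-0.1,0,1, 0,0,0,0.4,-0.18,0,1]' | grep -E "pos|force"; python3 -m crank '[0,0,0,0.2,-0.08,0,1, 0,0,0,0.4,-0.15,0,1]' | grep -E "pos|force";python3 look.py w14 lever_pad bail_bar; python3 -c "
from h import *
print(m(ctrl.observe()['eef_pos']))
cv2.imwrite('pics/w14c.png',cv2.resize(cv2.imread('pics/w14.png')[120:340,210:430],(700,600),interpolation=cv2.INTER_CUBIC))"
```

```text
eef_pos: [0.5288, -0.1318, 0.115]
force: [-0.6, -0.5, 0.6]
eef_pos: [0.529, -0.133, 0.1101]
force: [0.2, 0.2, 0.3]
24.05 [ 0.529  -0.133   0.1101] [-0.3101 -0.044   1.5822  0.0021  1.6051 -0.7098] [0.1628 0.2132 0.3175] -0.0019673154711405826
lever_pad none
bail_bar none
[ -0.6 -71.5 110.5]
```

```bash
for i in 1 2 3; do python3 -m crank '[0,0,0,0.15,0,0,1, 0,0,0,0.25,0,0,1, 0,0,0,0.25,0,0,1]' | grep -E "pos|force"; done
```

```text
eef_pos: [0.529, -0.133, 0.1078]
force: [0.4, -0.7, 0.7]
eef_pos: [0.5289, -0.133, 0.1051]
force: [-1.3, 0.4, -0.2]
eef_pos: [0.5288, -0.1329, 0.1023]
force: [-0.3, -0.1, -0.3]
```

```bash
for i in 1 2 3; do python3 -m crank '[0,0,0,0.06,0,0,1, 0,0,0,0.1,0,0,1]' | grep -E "pos|force"; done
```

```text
eef_pos: [0.5289, -0.1329, 0.1015]
force: [-1.0, -0.5, 2.8]
eef_pos: [0.5289, -0.1329, 0.1015]
force: [-4.0, 0.6, 7.2]
eef_pos: [0.529, -0.133, 0.1015]
force: [-3.1, 1.0, 7.3]
```

The fingers met resistance exactly at z 101.5, the height of a flat lever. I'll retract and check numerically.

```bash
rm -f st.pkl; python3 -m crank '[0,0,0,-1,0,0,1, 0,0,0,-5,2,0,1, 0,0,0,-9,5,0,1, 0,0,0,-12,9,0,-0.6, 0,0,0,-12,9,0,-0.6, 0,0,0,-12,9,0,-0.6,0,0,0,-12,9,0,-0.6]' | grep -E "time|pos|force"
python3 look.py w15 push_face bail_bar loop_pin lever_pad lever_pivot
python3 -m crank '[0,0,0,0,3,0,-0.6, 0,0,0,0,5,0,-0.6, 0,0,0,0,5,0,-0.6,0,0,0,0,5,0,-0.6]' | grep -E "time|pos|force"
python3 look.py w16 push_face bail_bar loop_pin lever_pad
python3 - <<'E'
from h import *
import pickle
for k,v in pickle.load(open("st.pkl","rb")).items():
    if len(v)>1: q,e=tri(v);print(k,m(q),np.array(e)*1e3)
    for z in dict(bail_bar=(.089,.132),lever_pad=(.1015,.14),push_face=(.045,),loop_pin=(.09,)).get(k,()):
        print(k,z,[m(o+d*(z-o[2])/d[2]) for o,d in v])
E
```

```text
time: 26.4
eef_pos: [0.4938, -0.0507, 0.2203]
force: [0.8, 0.6, -1.2]
26.4 [ 0.4938 -0.0507  0.2203] [-0.1721 -0.188   1.5203  0.0018  1.8116 -0.5712] [ 0.8174  0.5935 -1.2092] 0.6777476291696023
push_face [(0.78, [326.3, 140.8])] [ 0.4842 -0.0153  0.045 ] 
bail_bar [(0.97, [320.3, 179.0])]  
loop_pin none
lever_pad [(0.84, [318.5, 300.2]), (0.19, [322.2, 246.7])]  
lever_pivot [(0.98, [321.6, 248.8])] [ 0.5136 -0.0968  0.096 ] 
time: 27.1
eef_pos: [0.4745, -0.005, 0.2207]
force: [0.2, -0.6, -0.8]
27.1 [ 0.4745 -0.005   0.2207] [-0.0835 -0.2475  1.5706  0.0019  1.8203 -0.4825] [ 0.1628 -0.5592 -0.7746] 0.7996605078536497
push_face [(0.83, [323.9, 199.4])] [ 0.4857 -0.0233  0.045 ] (array([ 0.4808, -0.0113,  0.0897]), [np.float64(0.0007266818023082853), np.float64(0.000726681802308332)])
bail_bar [(0.69, [319.4, 232.9])]  (array([ 0.4895, -0.0431,  0.084 ]), [np.float64(0.00025296969916154146), np.float64(0.0002529696991614262)])
loop_pin none
lever_pad [(0.78, [320.1, 348.2])]  (array([ 0.5272, -0.1338,  0.1131]), [np.float64(0.0007942430034703717), np.float64(0.0007942430034703033)])
push_face [ 2.1 59.5 89.7] [0.7266818 0.7266818]
push_face 0.045 [array([ 3.8, 54.5, 45. ]), array([ 2.1, 46.5, 45. ])]
bail_bar [-2.1 26.8 84. ] [0.2529697 0.2529697]
bail_bar 0.089 [array([-1.9, 27.9, 89. ]), array([-2.4, 28.8, 89. ])]
bail_bar 0.132 [array([ -2. ,  37.6, 132. ]), array([ -2.4,  46.1, 132. ])]
lever_pad [ -2.6 -71.4 113.1] [0.794243 0.794243]
lever_pad 0.1015 [array([ -3.4, -79. , 101.5]), array([ -1.8, -81.2, 101.5])]
lever_pad 0.14 [array([ -3.3, -54.1, 140. ]), array([ -1.9, -48.8, 140. ])]
```

```bash
python3 -c "
from rig import ctrl
print(ctrl.close_job())"
```

```text
the job is handed in; nothing more can be done
None
```

The mould is shut and latched, and I handed the job in at about 27 s of the 69 s allowed. My checks agreed, except for some scatter in the image measurements noted below. No verdict was reported.

- **Sliding half:** I pushed it until it stopped moving, at about 12 N on the hard stop. Afterwards its outer edge measured at y ≈ 50 mm, the shut position.
- **Loop:** I pinched the balls at 20 N, lowered the bar to z ≈ 85 mm beyond the lip, and drew it back until the force rose to about 10 N. With the fingers off, it stayed at y ≈ 31 mm, z ≈ 89 mm, while the lever was still raised.
- **Lever:** The sideways and upward push stayed under about 8 N. It fell to zero below roughly 0.4 rad by my estimate, as it should once the lever is over centre.

**Last checks:**
- The fingers met the lever at z = 101.5 mm, exactly the flat height.
- The lever pad was seen at y ≈ -80 mm, against -81 mm expected.
- The bar was seen at y ≈ 28 mm and z between 84 and 89 mm, so it is under the lip.
- The arm stood well clear of everything.

**What did not agree or was not checked:**
- One mid-way two-view estimate put the bar at z ≈ 100 mm. Other views contradicted it, so I took it as camera scatter.
- The network's push-face readings were off by up to about 10 mm.
- I could not view a picture of the final state because the 12-picture limit was used up.
- I could not measure the loop's pull on the keeper directly.
- I did not re-measure the bystanders. No unexpected contact force showed near them.

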